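# Wind and pin the mirror's spring wheel

## Robot

A 6-joint arm with a two-finger parallel gripper is mounted at the origin on the work surface. World frame = base frame: x ahead of the robot, y to its left, z up, the work surface at z = 0. Lengths are in m, angles in rad, forces in N, time in s.
With the tool pointing down it reaches from about 0.35 to 0.975 m from the base axis. Payload 4.9 kg.
Tool frame: the origin (TCP) lies at the very end of the fingers, on their centre line; the grasp point (between the pads) lies 19 mm behind it; z points along the fingers, y is the line along which they close (so a half turn about z gives the same grasp; the last joint's range is limited). The gripper opens to 85 mm and grips with 20 to 120 N. Pads are 22 mm wide; open, the fingers measure 114 mm over their backs; the gripper's body (76 mm by 85 mm) begins 54 mm behind the grasp point. The pads swing forward as they close: fully open they stand 13 mm farther back than shut.
Start: joints at [1.122, 0.053, 1.613, -0, 1.476, -0.119], TCP at [0.202, 0.591, 0.231] pointing down, gripper open.
Joint ranges: [-3.01, 3.01], [-1.01, 2.22], [0.06, 2.58], [-1.02, 4.17], [0.09, 2.62], [-3.14, 3.14]. Speed limits (rad/s): [2.57, 2.57, 3.14, 3.14, 3.14, 3.14].

## Interface

Orientations are given as a rotation vector (axis times angle).
In Python, from station import ctrl, imaging gives the robot as it stands.
- The arm moves only by the tool play_rows, never from a script. Its argument "series" is a list of rows, each a list of 3 entries, a list of its own where there are three numbers: the opening, from 0 (shut) to 1 (fully open), then the shift along the tool's x, y, z each as a share of 0.05 m, from -1 to 1, then the turn, a rotation vector about the tool's x, y, z each as a share of 8 degrees, from -1 to 1. In form: [[grip, [dx, dy, dz], [ax, ay, az]], ...]. A call has 1 to 8 rows; each row shifts and turns the commanded pose from where the row before left it, along the tool's axes as they then stand; what a row does not reach is not made up. A row lasts 1/8 s, in which the tool goes at most 62.5 mm and 10.7 degrees, less where a joint would pass 70% of its speed; a pose out of reach is approached as far as the arm can. A call with a number of a shift or a turn outside -1 to 1 is refused whole. A call with a gripper value outside its range is refused whole. The fingers move at their own pace and stop on an object; "force" is the grip in N (left out, the last holds). Time passes only in rows, so rows that do not move let the fingers close. It gives the time, the measured TCP pose, the force, the opening and the grip force at its end, in the units of the state.
- ctrl.get_obs(): the state, without advancing time (a new reading comes with each control period).
- imaging.get_image(name): name is "side" or "top" or "wrist"; returns a dict with "color" (400x640x3 uint8, blue, green, red), "fx", "fy", "cx", "cy" (pixels), "extrinsics" (4x4, takes a point from world to camera coordinates); the wrist camera has in their place "hand_eye" (4x4, takes a point from camera to tool coordinates, whose origin is the TCP and whose axes are the flange's). Camera axes: x right, y down, z forward; pixel columns grow to the right and rows downward; lengths in m; the calibration is good to about 2 mm. A picture is of the moment at which its call begins: read the wrist's pose just before it. There is no depth.
- ctrl.finish_job(): hands the job in; it is judged then, once.
The state is a dict: "t": time; "q": joint angles; "dq": joint speeds; "effort": joint torques, N m; "tool_pos": TCP position; "tool_rot": TCP orientation; "contact_force": force on the tool from outside, world axes, zero at the start; "wrist_torque": the same for the moment, N m; "opening": finger opening in m; "grip_force": force on a finger pad.
Only numpy, scipy, OpenCV 4.12 (cv2) and the standard library are available. Lean on these libraries where they do the work, as an engineer would, in place of code of your own. Each camera call takes 0.05 s, during which the arm holds its last target. There are 200 camera calls.

## Task

Lock the spring wheel of the folded vanity mirror: take the red-headed locking pin from its wooden stand, put it through the hole in the wheel's orange lug, and with it wind the wheel counter-clockwise (seen from above) against its spring, feeling for the hidden lock hole in the plate beneath. Keep hold of the pin until it is in that hole, drop it fully home and let go, so that the pin alone keeps the wheel wound. Never force the pin, and leave the cup, trimmer and jar where they are.

Things in the scene. Friction and masses are not known exactly. Their poses are not given: they have to be found in the camera images.
- housing: White round foot of the folded mirror, fixed to the vanity, 156 mm across, carrying the wheel. Origin on the vanity surface, on the wheel's vertical axis; z up; x points along the folded steel arm with the small oval mirror lying face up (reaching 298 mm out, 21 mm high).
- plate_center (a point): Centre of the top face of the flat steel lock plate under the wheel, on the wheel's axis, 36 mm above the vanity. The plate has one lock hole, 13 mm across, 16 mm deep, 46 mm from the axis, hidden by the wheel. It lies under the lug's hole at some wheel angle from 0.55 to 1.05 rad, different each time: to be found by feel with the pin's foot on the plate, pressed with 5 to 8 N.
- wheel (a joint): Angle of the grey ten-lobed spring wheel (132 mm across, underside 38 mm, top 50 mm above the vanity, a low cap in the middle to 54 mm). 0 = slack at its stop, as it starts; grows counter-clockwise seen from above, to 1.3 rad. The spring pulls it back with 0.23 N m at 0, 0.38 N m at 1 rad (5 to 8 N at the lug hole); it flies back if let go.
- lug_hole (a point): Centre of the mouth of the through hole in the wheel's orange lug, on its top face 51 mm above the vanity, 46 mm from the axis; turns with the wheel. Hole 12.5 mm across, 13 mm deep, slight chamfer; 2 mm below it is the lock plate. Slack, the lug stands 2.6 rad counter-clockwise from the housing's x axis.
- pin: Locking pin, 69 mm, about 60 g. Origin at its foot's centre, z up. Steel shank 10 mm across to 29 mm, foot chamfered; collar 20 mm across to 33 mm; red grip 16 x 16 mm, sides along x and y, to 69 mm. Starts upright in the stand, collar on its top. Foot height over the vanity: 5 mm at the start, 36 mm standing on the lock plate, 22 mm fully home (collar on the lug).
- stand: Wooden block 50 x 50 x 34 mm high, fixed, with a 13 mm hole in the middle of its top that holds the pin at the start. Origin at the centre of its underside.
- cup: Clear acrylic cup, 72 mm across, 90 mm high, loose; origin at the centre of its underside. Leave alone. Cup and stand may stand on either side of the housing.
- trimmer: Grey hair trimmer lying on the vanity, about 150 x 42 x 36 mm, long along its x, loose; origin on its underside. Leave alone.
- jar: Small amber jar, 56 mm across, 55 mm high, loose; origin at the centre of its underside. Leave alone.
There are look-alikes about, which are no part of the job. What is meant by the pin is not yellow, and is the smaller of those in its own colour.

How it is judged:
By the outcome, as a careful person would: the job done as asked, in the order asked, and still so for the second after the job is handed in, with the robot touching nothing.
It also fails if it takes over 64 s, if anything falls off the work surface, if the arm or the gripper's body presses on something with over 40 N, if the wrist force passes 120 N, or if a joint passes its speed limit or range.

## Working session

There is one attempt and no reset: what is moved stays moved. The work goes in short steps, Python scripts to look and compute and a tool call to move; the robot and the scene stay as the last step left them, time stands still between calls to the robot, and variables do not carry over. Pictures are saved under pics/ and viewed, at most 10 in all, crops included, and the job is handed in when it is done.

Besides the shell and the picture viewer there is one more tool, called after "Call:" as name([rows], argument=value, ...), one row to a line, values as JSON. play_rows: Moves the arm, as the interface text tells. Shift numbers are shares of 0.05 m and turn numbers shares of 8 degrees, none past 1 either way. Its arguments: {"type":"object","properties":{"series":{"type":"array"},"force":{"type":"number"}},"required":["series"]}

```bash
ls; mkdir -p pics
python3 - <<'E'
from station import ctrl, imaging
import cv2,numpy as np
o=ctrl.get_obs();print(o)
for n in("top","side"):
    d=imaging.get_image(n);cv2.imwrite(f"pics/{n}0.png",d["color"])
    print(n,d["fx"],d["fy"],d["cx"],d["cy"]);print(d["extrinsics"].round(4).tolist())
d=imaging.get_image("wrist");cv2.imwrite("pics/wrist0.png",d["color"]);print(d["fx"],d["cx"],d["cy"],np.array(d["hand_eye"]).round(4).tolist())
E
```

```text
pics
{'t': 0.0, 'q': array([ 1.12203235e+00,  5.33810490e-02,  1.61430157e+00, -2.06982871e-05,
        1.47599122e+00, -1.19002226e-01]), 'dq': array([-0.00030529, -0.00080271, -0.00055712,  0.00061478, -0.0005289 ,
        0.00026416]), 'effort': array([-1.66911414e-03, -3.93698430e+01, -3.70160973e+01, -3.61849980e-04,
        7.31302847e-03,  1.29316536e-06]), 'tool_pos': array([0.20211944, 0.59075561, 0.2300435 ]), 'tool_rot': array([-0.51554899, -3.09842957,  0.00314678]), 'contact_force': array([1.20633862, 0.27356246, 0.23462319]), 'wrist_torque': array([-0.02303343, -0.0163832 , -0.02134813]), 'grip_force': 0.0, 'opening': 0.08488409404126626}
top 503.3655650736597 503.3655650736597 325.57174126624284 191.49661780432567
[[0.0213, -0.9998, 0.0034, -0.0079], [-0.9952, -0.0215, -0.0955, 0.5933], [0.0956, -0.0014, -0.9954, 1.3404], [0.0, 0.0, 0.0, 1.0]]
side 390.7872808690279 390.7872808690279 328.6336375901557 193.57525496040287
[[0.6689, -0.7431, -0.021, -0.375], [-0.5029, -0.4316, -0.7489, 0.3212], [0.5474, 0.5115, -0.6624, 0.5256], [0.0, 0.0, 0.0, 1.0]]
300.2486252985283 322.07992445560535 200.73922810398295 [[-0.0002, -0.9563, -0.2924, 0.0743], [1.0, -0.0002, -0.0, -0.0], [-0.0, -0.2924, 0.9563, -0.1439], [0.0, 0.0, 0.0, 1.0]]
```

View pics/top0.png

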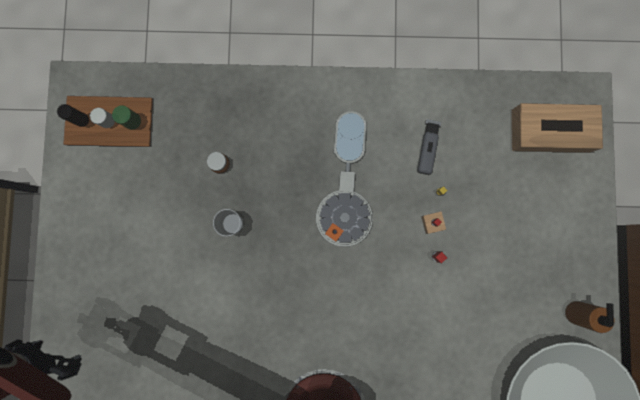

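View pics/side0.png

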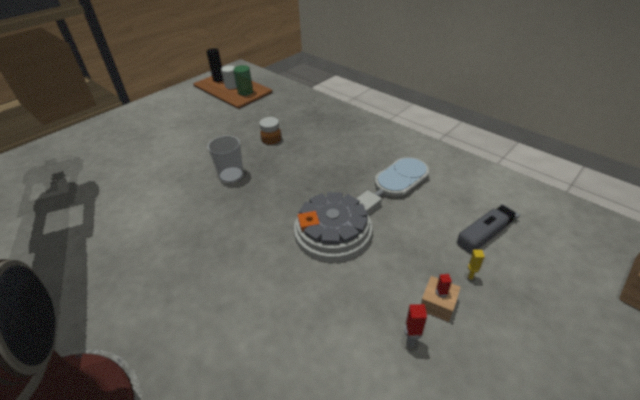

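Both overviews show three pin-like things. They are the small red head in the wooden stand (top 436,222; side 444,283), a larger red one standing free (top 440,257; side 415,322), and a yellow one (top 443,190; side 476,262). The one in the stand fits: it is red, it is the smaller red one, and it stands in the stand. The housing is at top (344,218), with the orange lug at (335,232). I'll confirm with a crop and measure.

```bash
cat > h.py <<'E'
from station import ctrl, imaging
import cv2,numpy as np
from scipy.spatial.transform import Rotation as R
def cam(n):
    o=ctrl.get_obs(); d=imaging.get_image(n)
    if n=="wrist":
        T=np.eye(4);T[:3,:3]=R.from_rotvec(o["tool_rot"]).as_matrix();T[:3,3]=o["tool_pos"]
        W=T@np.array(d["hand_eye"])
    else: W=np.linalg.inv(np.array(d["extrinsics"]))
    d["W"]=W; return d
def ray(d,u,v,z):
    r=d["W"][:3,:3]@np.array([(u-d["cx"])/d["fx"],(v-d["cy"])/d["fy"],1]);c=d["W"][:3,3]
    return c+r*(z-c[2])/r[2]
def blobs(d,lo,hi,amin=8):
    hsv=cv2.cvtColor(cv2.GaussianBlur(d["color"],(3,3),0),cv2.COLOR_BGR2HSV)
    m=cv2.inRange(hsv,np.array(lo),np.array(hi))
    n,l,s,c=cv2.connectedComponentsWithStats(m)
    return sorted([(int(s[i][4]),c[i].round(1).tolist(),s[i][:4].tolist()) for i in range(1,n) if s[i][4]>=amin],reverse=True)[:6]
RED=((0,150,60),(5,255,255));ORANGE=((6,150,90),(16,255,255))
E
python3 - <<'E'
from h import *
a=cam("top");b=cam("side")
cv2.imwrite("pics/crop1.png",np.hstack([cv2.resize(a["color"][170:280,380:480],(400,440),interpolation=2),cv2.resize(b["color"][230:360,380:500],(400,440),interpolation=2)]))
for d,n in((a,"top"),(b,"side")):
    for nm,c in(("red",RED),("or",ORANGE)):
        for s in blobs(d,*c): print(n,nm,s,ray(d,*s[1],0.06 if nm=="red" else .051).round(4))
print("hub",ray(a,344,217.5,.054),ray(b,333,213,.054))
print("mirror",ray(a,350,137,.021))
E
```

```text
top red (50, [440.5, 257.0], [436, 253, 10, 9]) [ 0.4241 -0.3005  0.06  ]
top red (20, [437.0, 221.9], [435, 220, 5, 5]) [ 0.516  -0.2913  0.06  ]
top or (108, [333.9, 231.9], [327, 225, 15, 15]) [ 0.4839 -0.0196  0.051 ]
side red (423, [416.6, 317.7], [408, 304, 19, 30]) [ 0.4344 -0.2897  0.06  ]
side red (185, [443.8, 283.6], [438, 275, 13, 19]) [ 0.514  -0.2893  0.06  ]
side or (235, [307.9, 219.0], [299, 212, 20, 17]) [ 0.4823 -0.0187  0.051 ]
hub [ 0.52258433 -0.04557807  0.054     ] [ 0.52355349 -0.04623364  0.054     ]
mirror [ 0.74675518 -0.05949636  0.021     ]
```

View pics/crop1.png

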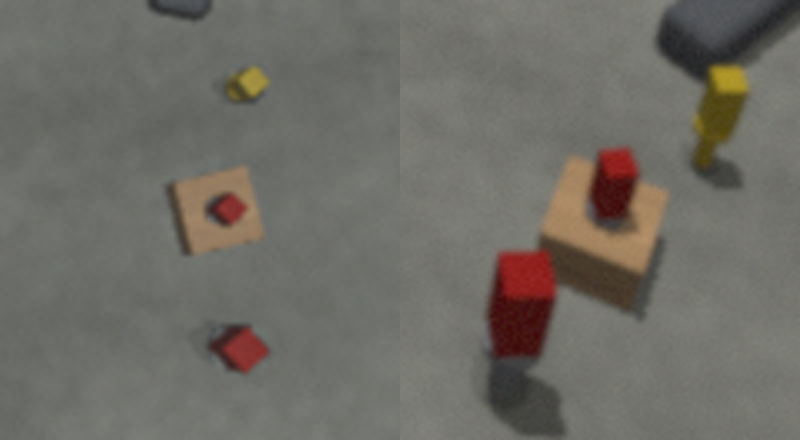

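The crop confirms it: the small red grip sits in the wooden stand, turned about 45°, beside the larger free red one and the yellow one. I'll travel above it.

Call:
play_rows([
  [1,[-0.727,-0.915,0],[0,0,0]],
  [1,[-0.727,-0.915,0],[0,0,0]],
  [1,[-0.727,-0.915,0],[0,0,0]],
  [1,[-0.727,-0.915,0],[0,0,0]],
  [1,[-0.727,-0.915,0],[0,0,0]],
  [1,[-0.727,-0.915,0],[0,0,0]],
  [1,[-0.727,-0.915,0],[0,0,0]],
  [1,[-0.727,-0.915,0],[0,0,0]],
], force=60)

```text
t: 1.25
tool_pos: [0.3592, 0.1491, 0.2315]
tool_rot: [0.515, 3.098, 0.001]
contact_force: [1.1, 0.0, 0.1]
opening: 0.0853
grip_force: 0.0
```

Call:
play_rows([
  [1,[-0.727,-0.915,0.1],[0,0,0]],
  [1,[-0.727,-0.915,0.1],[0,0,0]],
  [1,[-0.727,-0.915,0.2],[0,0,0]],
  [1,[-0.727,-0.915,0.2],[0,0,0]],
  [1,[-0.727,-0.915,0.2],[0,0,0]],
  [1,[-0.727,-0.915,0.2],[0,0,0]],
  [1,[-0.727,-0.915,0.2],[0,0,0]],
  [1,[-0.727,-0.915,0.2],[0,0,0]],
])

```text
t: 2.25
tool_pos: [0.516, -0.2916, 0.1609]
tool_rot: [0.516, 3.099, 0.0]
contact_force: [0.3, 0.1, 1.0]
opening: 0.0854
grip_force: 0.0
```

Run:
```python
from h import *
o=ctrl.get_obs();print(o["t"],o["tool_pos"],o["tool_rot"],o["q"])
d=cam("wrist");cv2.imwrite("pics/w1.png",d["color"])
for s in blobs(d,*RED): print(s,ray(d,*s[1],.074).round(4))
```

```text
2.25 [ 0.51598428 -0.29159852  0.16090655] [5.16396954e-01 3.09861218e+00 2.39614103e-04] [-6.40026774e-01  2.95539627e-02  1.75657261e+00  2.53694072e-04
  1.35531771e+00 -1.88060409e+00]
(684, [271.4, 95.6], [254, 80, 37, 32]) [ 0.425  -0.2993  0.074 ]
(213, [321.1, 202.0], [314, 193, 17, 19]) [ 0.5132 -0.2915  0.074 ]
```

View pics/w1.png

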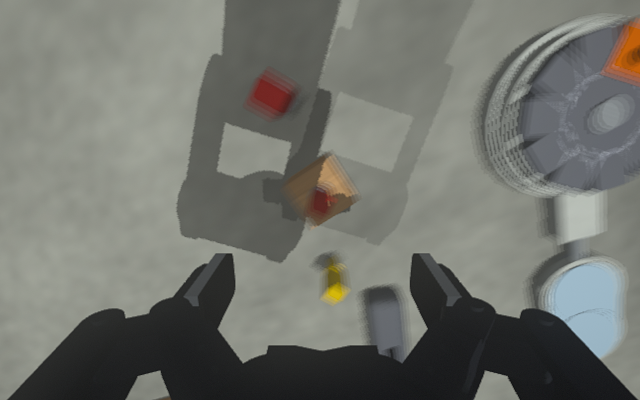

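The picture is blurred by motion: the pin is at about (321,202) in the stand, with the larger red one at (271,96). I'll let it settle and measure the yaw of the grip.

Call:
play_rows([
  [1,[0,0,0],[0,0,0]],
  [1,[0,0,0],[0,0,0]],
])

```text
t: 2.55
tool_pos: [0.5155, -0.2889, 0.1614]
tool_rot: [-0.515, -3.099, -0.0]
contact_force: [-0.1, -0.8, 1.1]
opening: 0.0853
grip_force: 0.0
```

Run:
```python
from h import *
d=cam("wrist");o=ctrl.get_obs();print(o["t"],o["tool_pos"])
for s in blobs(d,*RED): print(s,ray(d,*s[1],.074).round(4))
for s in blobs(d,*ORANGE): print(s,ray(d,*s[1],.034).round(4))
u=d["color"][150:250,270:370]
cv2.imwrite("pics/w2.png",cv2.resize(u,(600,600),interpolation=cv2.INTER_CUBIC))
```

```text
2.6 [ 0.51558961 -0.28866211  0.16179927]
(1137, [272.5, 91.7], [252, 70, 43, 44]) [ 0.4222 -0.295   0.074 ]
(414, [323.5, 201.3], [312, 186, 23, 29]) [ 0.5128 -0.2868  0.074 ]
(927, [629.1, 50.9], [611, 17, 29, 60]) [ 0.4835 -0.0119  0.034 ]
```

View pics/w2.png

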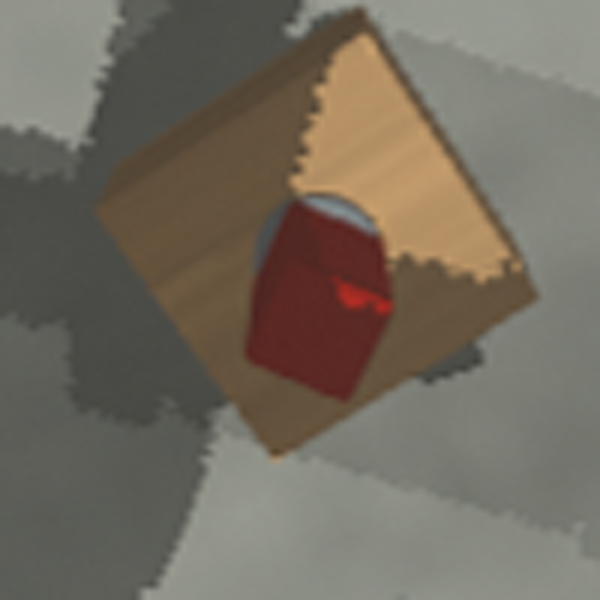

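The pin's top face has corners in the crop at (246,357), (347,402) and (390,312), so the grip is turned about 24° relative to the tool.

Run:
```python
from h import *
o=ctrl.get_obs();d=cam("wrist")
P=[(311,209.5),(327.8,217),(335,202)]
w=[ray(d,*p,.074) for p in P];c=(w[0]+w[2])/2
Rm=R.from_rotvec(o["tool_rot"]).as_matrix()
e=Rm.T@(w[1]-w[0]);f=Rm.T@(w[2]-w[1]);print(e,f,np.degrees(np.arctan2(-e[0],e[1])),np.degrees(np.arctan2(f[1],f[0])))
print("c",c,"tool delta",Rm.T@(c-o["tool_pos"]))
a=cam("side")
for s in blobs(a,*RED):print(s,ray(a,*s[1],.056))
a=cam("top")
for s in blobs(a,(0,100,50),(6,255,255)):print(s,ray(a,*s[1],.07))
```

```text
[-6.49646060e-03  1.37116901e-02  3.56587070e-06] [ 1.28864023e-02  5.74737233e-03 -7.77099617e-06] 25.351122667337396 24.037008307790884
c [ 0.51656641 -0.28828691  0.074     ] tool delta [-0.00075122  0.00067235  0.08779972]
(450, [416.3, 319.1], [407, 305, 19, 30]) [ 0.43455283 -0.28966272  0.056     ]
(184, [443.6, 284.3], [438, 275, 12, 19]) [ 0.5155583  -0.28883055  0.056     ]
(7116, [402.1, 344.2], [333, 264, 127, 136]) [ 0.20047928 -0.19961953  0.07      ]
(899, [452.2, 243.4], [431, 192, 45, 86]) [ 0.46028377 -0.32882804  0.07      ]
(498, [488.6, 261.9], [462, 225, 53, 72]) [ 0.41435829 -0.42355233  0.07      ]
(162, [478.2, 218.6], [466, 207, 26, 24]) [ 0.52652469 -0.39731625  0.07      ]
(142, [252.7, 378.0], [240, 372, 28, 13]) [0.10869196 0.18009367 0.07      ]
(81, [426.9, 254.2], [421, 248, 13, 14]) [ 0.43086605 -0.26275059  0.07      ]
```

Call:
play_rows([
  [0.6,[-0.01,0.01,0],[0,0,1]],
  [0.6,[0,0,0],[0,0,1]],
  [0.6,[0,0,0.5],[0,0,1]],
  [0.6,[0,0,0.8],[0,0,0.08]],
  [0.6,[0,0,0.7],[0,0,0]],
  [0.6,[0,0,0.37],[0,0,0]],
  [0.6,[0,0,0],[0,0,0]],
], force=50)

```text
t: 3.62
tool_pos: [0.5155, -0.2884, 0.0418]
tool_rot: [-1.163, -2.916, -0.001]
contact_force: [0.5, 0.3, 1.1]
opening: 0.0512
grip_force: 0.0
```

Call:
play_rows([
  [0,[0,0,0],[0,0,0]],
  [0,[0,0,0],[0,0,0]],
  [0,[0,0,0],[0,0,0]],
  [0,[0,0,0],[0,0,0]],
  [0,[0,0,0],[0,0,0]],
  [0,[0,0,0],[0,0,0]],
], force=50)

```text
t: 4.38
tool_pos: [0.5175, -0.2902, 0.0449]
tool_rot: [1.164, 2.914, -0.001]
contact_force: [0.2, 0.6, 6.5]
opening: 0.0152
grip_force: 49.3
```

Call:
play_rows([
  [0,[0,0,-0.2],[0,0,0]],
  [0,[0,0,-0.6],[0,0,0]],
  [0,[0,0,-0.8],[0,0,0]],
  [0,[0.8,0.87,-0.2],[0,0,0]],
  [0,[0.8,0.87,0],[0,0,0]],
  [0,[0.8,0.87,0],[0,0,0]],
  [0,[0.8,0.87,0],[0,0,0]],
])

```text
t: 5.25
tool_pos: [0.5196, -0.0512, 0.1331]
tool_rot: [1.166, 2.917, 0.0]
contact_force: [1.3, 0.3, -0.5]
opening: 0.015
grip_force: 49.8
```

Call:
play_rows([
  [0,[0,0,0],[0,0,0]],
  [0,[0,0,0],[0,0,0]],
  [0,[0,0,0],[0,0,0]],
])

```text
t: 5.62
tool_pos: [0.5201, -0.0542, 0.1329]
tool_rot: [1.168, 2.916, -0.0]
contact_force: [1.4, 0.2, 0.0]
opening: 0.0153
grip_force: 49.8
```

Run:
```python
from h import *
o=ctrl.get_obs();print(o["t"],o["tool_pos"],o["contact_force"],o["opening"],o["grip_force"])
d=cam("wrist");cv2.imwrite("pics/w3.png",d["color"])
for s in blobs(d,*ORANGE): print(s,ray(d,*s[1],.051).round(4))
Ti=np.array(d["hand_eye"]);Ti=np.linalg.inv(Ti)
for h in(0,.036,.041):
  p=Ti@[0,0,h,1];print(h,d["fx"]*p[0]/p[2]+d["cx"],d["fy"]*p[1]/p[2]+d["cy"])
```

```text
5.625 [ 0.5201237  -0.05416065  0.13290871] [1.39409168 0.16334946 0.04152975] 0.015302541025305132 49.753162264823914
(2219, [323.1, 140.0], [296, 113, 55, 56]) [ 0.4828 -0.0175  0.051 ]
0 322.0532500486576 255.45235761150107
0.036 322.03612551466955 229.42304379441782
0.041 322.0342168789264 226.52191499547246
```

View pics/w3.png

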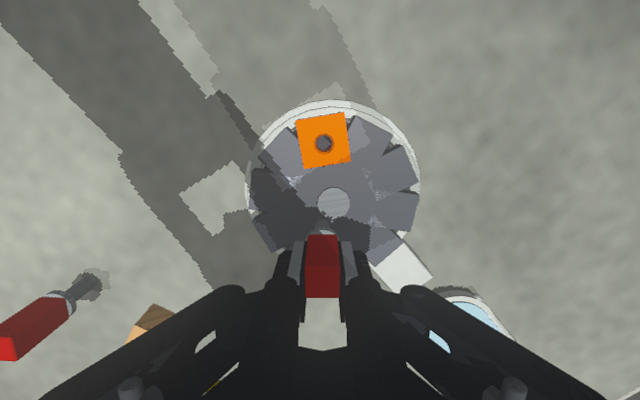

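The wrist picture shows the lug hole at about (323,143), the wheel cap at about (334,203), and the pin held with its foot at about (321,230). I'll measure them and enlarge the foot.

Run:
```python
from h import *
d=cam("wrist");o=ctrl.get_obs();Rm=R.from_rotvec(o["tool_rot"]).as_matrix()
hsv=cv2.cvtColor(d["color"],cv2.COLOR_BGR2HSV);m=cv2.inRange(hsv,*map(np.array,ORANGE))
r=255-m[128:158,308:340]
n,l,s,c=cv2.connectedComponentsWithStats(r)
for i in range(1,n):
  if s[i][4]>20: print(s[i],c[i]+[308,128]); p=ray(d,*(c[i]+[308,128]),.050);print("hole",p,Rm.T@(p-o["tool_pos"]))
h=ray(d,334,203,.054);print("hub",h,np.linalg.norm((h-p)[:2]))
cv2.imwrite("pics/w4.png",cv2.resize(d["color"][110:260,260:400],(560,600),interpolation=cv2.INTER_CUBIC))
t=cam("top")
for s in blobs(t,*ORANGE)[:3]:print(s,ray(t,*s[1],.051))
```

```text
[  8   7  16  16 195] [323.64615385 142.47692308]
hole [ 0.48447151 -0.01853199  0.05      ] [0.0504064  0.00117802 0.08283157]
hub [ 0.52336093 -0.04445398  0.054     ] 0.046736879625540906
(108, [334.7, 231.8], [329, 225, 13, 15]) [ 0.48425721 -0.02168918  0.051     ]
```

View pics/w4.png

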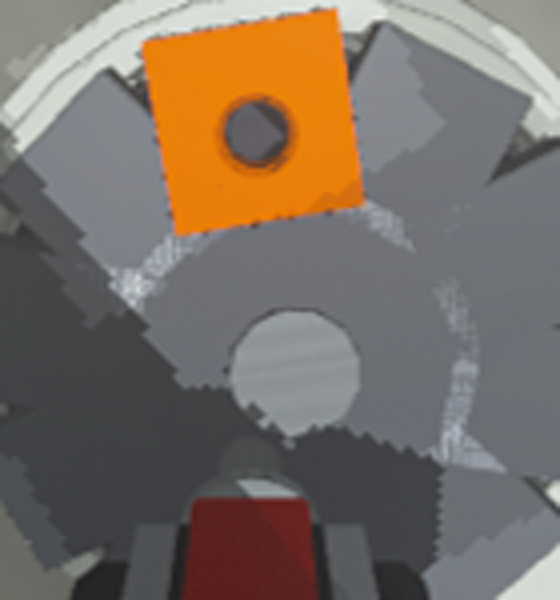

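Call:
play_rows([
  [0,[0.5,0.02,0.2],[0,0,0]],
  [0,[0.508,0,0.2],[0,0,0]],
  [0,[0,0,0.32],[0,0,0]],
  [0,[0,0,0],[0,0,0]],
  [0,[0,0,0],[0,0,0]],
  [0,[0,0,0],[0,0,0]],
])

```text
t: 6.52
tool_pos: [0.4851, -0.018, 0.0975]
tool_rot: [1.165, 2.916, 0.0]
contact_force: [-0.1, 0.9, -1.0]
opening: 0.015
grip_force: 49.8
```

Run:
```python
from h import *
o=ctrl.get_obs();print(o["t"],o["tool_pos"],o["contact_force"],o["tool_rot"])
a=cam("wrist");b=cam("side")
cv2.imwrite("pics/c5.png",np.hstack([cv2.resize(a["color"][180:280,270:370],(400,400),interpolation=2),cv2.resize(b["color"][160:240,270:350],(400,400),interpolation=2)]))
```

```text
6.525 [ 0.48513526 -0.01802913  0.09753775] [-0.08132915  0.87458047 -1.00861166] [1.16544562e+00 2.91604093e+00 3.07696399e-04]
```

View pics/c5.png

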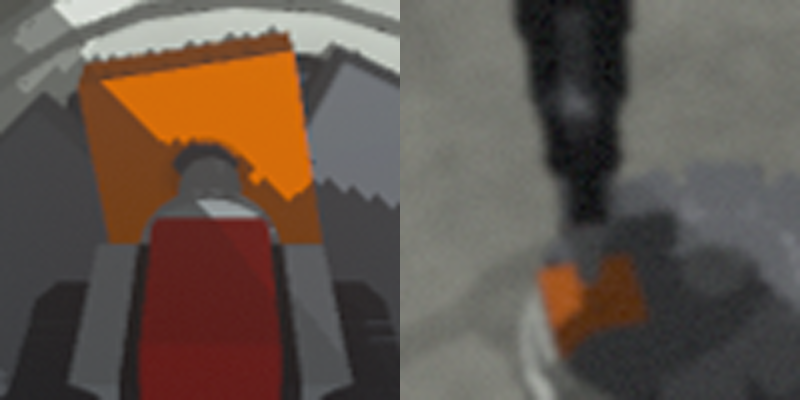

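The foot sits over the hole, centred to within about half a millimetre (foot at 210, hole at 207 in the left crop). I'll lower it gently.

Call:
play_rows([
  [0,[0,0,0.08],[0,0,0]],
  [0,[0,0,0.08],[0,0,0]],
  [0,[0,0,0.04],[0,0,0]],
  [0,[0,0,0],[0,0,0]],
])

```text
t: 7.12
tool_pos: [0.4854, -0.0184, 0.0879]
tool_rot: [1.164, 2.915, -0.001]
contact_force: [2.0, -3.4, 4.0]
opening: 0.0151
grip_force: 50.4
```

Call:
play_rows([
  [0,[-0.018,-0.005,0],[0,0,0]],
  [0,[0,0,0.03],[0,0,0]],
  [0,[0,0,0.03],[0,0,0]],
  [0,[0,0,0],[0,0,0]],
])

```text
t: 7.62
tool_pos: [0.4855, -0.0189, 0.084]
tool_rot: [1.164, 2.915, -0.001]
contact_force: [3.9, -4.9, 0.3]
opening: 0.0151
grip_force: 50.1
```

Call:
play_rows([
  [0,[-0.04,0.007,0],[0,0,0]],
  [0,[0,0,0.03],[0,0,0]],
  [0,[0,0,0.03],[0,0,0]],
  [0,[0,0,0],[0,0,0]],
])

```text
t: 8.12
tool_pos: [0.4859, -0.0192, 0.0801]
tool_rot: [-1.165, -2.917, 0.0]
contact_force: [1.6, -1.8, -0.7]
opening: 0.015
grip_force: 49.8
```

Call:
play_rows([
  [0,[-0.016,0.003,0.02],[0,0,0]],
  [0,[0,0,0.03],[0,0,0]],
  [0,[0,0,0.03],[0,0,0]],
  [0,[0,0,0.03],[0,0,0]],
  [0,[0,0,0],[0,0,0]],
])

```text
t: 8.75
tool_pos: [0.4869, -0.0196, 0.0758]
tool_rot: [-1.165, -2.916, -0.0]
contact_force: [-2.5, -0.0, 4.1]
opening: 0.0152
grip_force: 50.6
```

```bash
cat > arc.py <<'E'
import sys
from h import *
HUB=np.array([.5247,-.0452]);P0=np.radians(145.8)
def th(p): v=np.array(p)[:2]-HUB; return ((np.arctan2(v[1],v[0])-P0)%(2*np.pi)),np.linalg.norm(v)
def pt(t,r=.046): return np.array([*(HUB+r*np.array([np.cos(P0+t),np.sin(P0+t)])),0])
def rows(a,b,n):
    Rm=R.from_rotvec(ctrl.get_obs()["tool_rot"]).as_matrix()
    t=np.linspace(a,b,n+1)
    for i in range(n): print(round(t[i+1],3),(Rm.T@(pt(t[i+1])-pt(t[i]))/.05).round(3)[:2].tolist())
def st():
    o=ctrl.get_obs();f=o["contact_force"];t,r=th(o["tool_pos"]);p=P0+t
    print("t%.2f th %.3f r %.4f z %.4f  Frad %.1f Ftan %.1f Fz %.1f"%(o["t"],t,r,o["tool_pos"][2],f[0]*np.cos(p)+f[1]*np.sin(p),-f[0]*np.sin(p)+f[1]*np.cos(p),f[2]))
E
python3 -c "
from arc import *
st();rows(0,.48,8);rows(.48,1.12,16)"
```

```text
t8.75 th 0.002 r 0.0456 z 0.0758  Frad 2.0 Ftan 1.4 Fz 4.1
0.06 [-0.011, -0.054]
0.12 [-0.014, -0.053]
0.18 [-0.017, -0.053]
0.24 [-0.02, -0.051]
0.3 [-0.023, -0.05]
0.36 [-0.026, -0.049]
0.42 [-0.029, -0.047]
0.48 [-0.032, -0.045]
0.52 [-0.023, -0.029]
0.56 [-0.024, -0.028]
0.6 [-0.025, -0.027]
0.64 [-0.026, -0.026]
0.68 [-0.027, -0.025]
0.72 [-0.028, -0.024]
0.76 [-0.029, -0.023]
0.8 [-0.03, -0.022]
0.84 [-0.031, -0.02]
0.88 [-0.031, -0.019]
0.92 [-0.032, -0.018]
0.96 [-0.033, -0.017]
1.0 [-0.033, -0.015]
1.04 [-0.034, -0.014]
1.08 [-0.035, -0.013]
1.12 [-0.035, -0.011]
```

Call:
play_rows([
  [0,[0,0,0.016],[0,0,0]],
  [0,[-0.011,-0.054,0],[0,0,0]],
  [0,[-0.014,-0.053,0],[0,0,0]],
  [0,[-0.017,-0.053,0],[0,0,0]],
  [0,[-0.02,-0.051,0],[0,0,0]],
], force=110)

```text
t: 9.38
tool_pos: [0.4842, -0.0272, 0.076]
tool_rot: [1.165, 2.914, 0.012]
contact_force: [2.7, 10.7, 5.6]
opening: 0.0145
grip_force: 107.3
```

```bash
python3 -c "
from arc import *
st()"
```

```text
t9.38 th 0.179 r 0.0444 z 0.0760  Frad 1.9 Ftan -10.8 Fz 5.6
```

Call:
play_rows([
  [0,[-0.023,-0.05,0],[0,0,0]],
  [0,[-0.026,-0.049,0],[0,0,0]],
  [0,[-0.029,-0.047,0],[0,0,0]],
  [0,[-0.032,-0.045,0],[0,0,0]],
])

```text
t: 9.88
tool_pos: [0.4809, -0.0371, 0.0759]
tool_rot: [1.167, 2.917, 0.014]
contact_force: [-0.1, 11.8, 6.7]
opening: 0.014
grip_force: 107.7
```

```bash
python3 -c "
from arc import *
st()"
```

```text
t9.88 th 0.414 r 0.0445 z 0.0759  Frad 2.3 Ftan -11.6 Fz 6.7
```

Call:
play_rows([
  [0,[-0.023,-0.029,0],[0,0,0]],
  [0,[-0.024,-0.028,0],[0,0,0]],
  [0,[-0.025,-0.027,0],[0,0,0]],
])

```text
t: 10.25
tool_pos: [0.4802, -0.0422, 0.0759]
tool_rot: [-1.166, -2.915, -0.015]
contact_force: [-1.3, 13.8, 8.3]
opening: 0.0141
grip_force: 108.0
```

Call:
play_rows([
  [0,[-0.026,-0.026,0],[0,0,0]],
  [0,[-0.027,-0.025,0],[0,0,0]],
])

```text
t: 10.5
tool_pos: [0.48, -0.0455, 0.0758]
tool_rot: [-1.165, -2.914, -0.015]
contact_force: [-2.3, 13.6, 10.0]
opening: 0.0143
grip_force: 108.2
```

```bash
python3 -c "
from arc import *
st()"
```

```text
t10.50 th 0.604 r 0.0447 z 0.0758  Frad 2.2 Ftan -13.6 Fz 10.0
```

Call:
play_rows([
  [0,[0,0,-0.03],[0,0,0]],
  [0,[-0.028,-0.024,0],[0,0,0]],
])

```text
t: 10.75
tool_pos: [0.4795, -0.0484, 0.076]
tool_rot: [-1.165, -2.915, -0.011]
contact_force: [-1.5, 10.0, 2.9]
opening: 0.0143
grip_force: 107.6
```

Call:
play_rows([
  [0,[-0.029,-0.023,0],[0,0,0]],
  [0,[-0.03,-0.022,0],[0,0,0]],
])

```text
t: 11.0
tool_pos: [0.4798, -0.0524, 0.0758]
tool_rot: [-1.164, -2.914, -0.009]
contact_force: [-1.3, 8.2, 2.0]
opening: 0.0136
grip_force: 107.7
```

```bash
python3 -c "
from arc import *
st()"
```

```text
t11.00 th 0.755 r 0.0455 z 0.0758  Frad -0.0 Ftan -8.3 Fz 2.0
```

Call:
play_rows([
  [0,[0,0,0.02],[0,0,0]],
  [0,[0,0,0],[0,0,0]],
])

```text
t: 11.25
tool_pos: [0.4796, -0.0528, 0.0748]
tool_rot: [-1.164, -2.914, -0.007]
contact_force: [-2.1, 7.2, 4.4]
opening: 0.0141
grip_force: 108.0
```

Call:
play_rows([
  [0,[0,0,0.02],[0,0,0]],
  [0,[0,0,0],[0,0,0]],
])

```text
t: 11.5
tool_pos: [0.4795, -0.0528, 0.0739]
tool_rot: [-1.164, -2.914, -0.007]
contact_force: [-2.9, 7.5, 4.7]
opening: 0.0142
grip_force: 108.0
```

```bash
python3 -c "
from arc import *
st()"
```

```text
t11.50 th 0.764 r 0.0458 z 0.0739  Frad 1.7 Ftan -7.9 Fz 4.7
```

The foot is sinking under a steady force of about 4.5 N, so it has found the hole. I'll carry on down.

Call:
play_rows([
  [0,[0,0,0.02],[0,0,0]],
  [0,[0,0,0.03],[0,0,0]],
  [0,[0,0,0],[0,0,0]],
])

```text
t: 11.88
tool_pos: [0.4796, -0.0532, 0.0715]
tool_rot: [-1.164, -2.914, -0.006]
contact_force: [-1.7, 6.0, 3.5]
opening: 0.0142
grip_force: 108.1
```

```bash
python3 -c "
from arc import *
st()"
```

```text
t11.88 th 0.772 r 0.0458 z 0.0715  Frad 0.7 Ftan -6.2 Fz 3.5
```

Call:
play_rows([
  [0,[0,0,0.04],[0,0,0]],
  [0,[0,0,0.04],[0,0,0]],
  [0,[0,0,0.03],[0,0,0]],
  [0,[0,0,0],[0,0,0]],
])

```text
t: 12.38
tool_pos: [0.4796, -0.0532, 0.066]
tool_rot: [-1.164, -2.914, -0.005]
contact_force: [-1.9, 6.0, 3.9]
opening: 0.0138
grip_force: 108.0
```

```bash
python3 -c "
from arc import *
st()"
```

```text
t12.38 th 0.773 r 0.0458 z 0.0660  Frad 0.8 Ftan -6.3 Fz 3.9
```

Call:
play_rows([
  [0,[0,0,0.03],[0,0,0]],
  [0,[0,0,0.03],[0,0,0]],
  [0,[0,0,0.02],[0,0,0]],
  [0,[0,0,0],[0,0,0]],
])

```text
t: 12.88
tool_pos: [0.4796, -0.0533, 0.0621]
tool_rot: [-1.164, -2.914, -0.005]
contact_force: [-2.8, 6.0, 5.6]
opening: 0.014
grip_force: 108.1
```

```bash
python3 -c "
from arc import *
st()"
```

```text
t12.88 th 0.774 r 0.0458 z 0.0621  Frad 1.7 Ftan -6.4 Fz 5.6
```

Call:
play_rows([
  [0,[0,0,0.015],[0,0,0]],
  [0,[0,0,0],[0,0,0]],
])

```text
t: 13.12
tool_pos: [0.4797, -0.0533, 0.0621]
tool_rot: [-1.164, -2.914, -0.005]
contact_force: [-5.0, 6.2, 10.1]
opening: 0.0138
grip_force: 108.7
```

```bash
python3 -c "
from arc import *
st()
b=cam('side');a=cam('wrist')
cv2.imwrite('pics/c6.png',np.hstack([cv2.resize(a['color'][150:310,240:400],(400,400),interpolation=2),cv2.resize(b['color'][160:260,280:380],(400,400),interpolation=2)]))"
```

```text
t13.12 th 0.775 r 0.0458 z 0.0621  Frad 3.9 Ftan -7.0 Fz 10.1
```

View pics/c6.png

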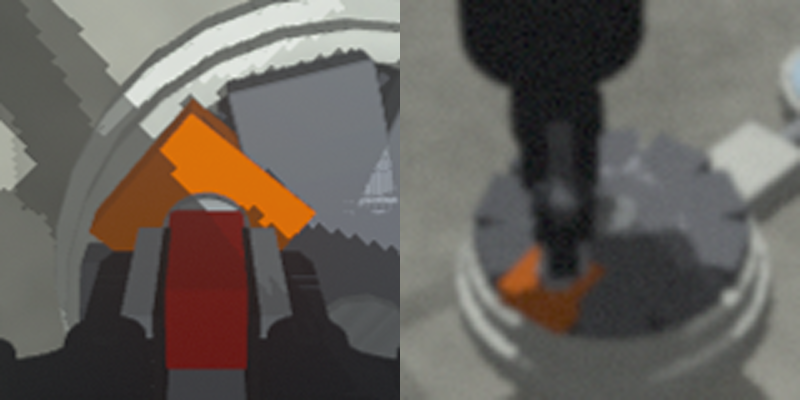

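The collar rests on the lug (crop: collar at about (205,200) on the orange face), and pressing further gives no movement. I'll ease the load onto the lock hole, then open the gripper.

Call:
play_rows([
  [0,[0.02,0.015,-0.015],[0,0,0]],
  [0,[0.02,0.015,-0.01],[0,0,0]],
  [0,[0,0,0],[0,0,0]],
], force=60)

```text
t: 13.6
tool_pos: [0.4795, -0.0527, 0.0622]
tool_rot: [-1.165, -2.917, 0.001]
contact_force: [-1.2, -0.7, -0.0]
opening: 0.0144
grip_force: 107.2
```

```bash
python3 -c "
from arc import *
st()"
```

```text
t13.60 th 0.762 r 0.0459 z 0.0622  Frad 1.3 Ftan 0.5 Fz -0.0
```

Nearly no load remains on the gripper, so the lock hole is carrying the spring. I'll open and retreat upward.

Call:
play_rows([
  [0.3,[0,0,0],[0,0,0]],
  [0.6,[0,0,0],[0,0,0]],
  [0.6,[0,0,0],[0,0,0]],
  [0.6,[0,0,0],[0,0,0]],
  [0.6,[0,0,-0.2],[0,0,0]],
  [0.6,[0,0,-0.6],[0,0,0]],
  [0.6,[0,0,-0.8],[0,0,0]],
  [0.6,[0,0,-0.4],[0,0,0]],
])

```text
t: 14.6
tool_pos: [0.4811, -0.0529, 0.1661]
tool_rot: [1.163, 2.913, 0.001]
contact_force: [0.4, -0.6, -0.2]
opening: 0.0513
grip_force: 0.0
```

Call:
play_rows([
  [0.6,[-1,0,0],[0,0,0]],
  [0.6,[0,0,0],[0,0,0]],
  [0.6,[0,0,0],[0,0,0]],
])

```text
t: 14.98
tool_pos: [0.5156, -0.0868, 0.1625]
tool_rot: [-1.165, -2.917, -0.0]
contact_force: [-0.2, 0.2, -1.4]
opening: 0.0513
grip_force: 0.0
```

Run:
```python
from arc import *
b=cam('side');a=cam('wrist');o=ctrl.get_obs();print(o["t"],o["tool_pos"],o["contact_force"])
s=blobs(a,*ORANGE)[0];print(s,th(ray(a,*s[1],.051)))
for s in blobs(b,*RED)+blobs(a,*RED):print(s)
cv2.imwrite('pics/c7.png',np.hstack([cv2.resize(a['color'],(400,250)),cv2.resize(b['color'][140:265,260:460],(400,250),interpolation=2)]))
```

```text
15.075 [ 0.51531874 -0.08646094  0.16234116] [ 0.32406759  0.60814868 -0.19677975]
(1340, [320.5, 131.2], [292, 103, 59, 61]) (np.float64(0.6594525245540375), np.float64(0.051446971668085))
(426, [416.6, 317.9], [408, 304, 19, 31])
(109, [317.7, 218.8], [314, 211, 9, 18])
(628, [62.1, 300.7], [47, 289, 31, 25])
(489, [322.7, 140.1], [312, 129, 22, 23])
```

View pics/c7.png

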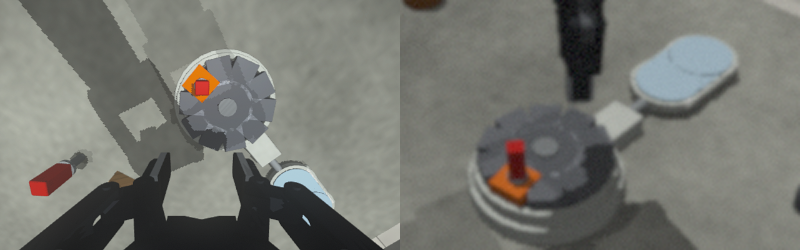

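The pin stands upright in the lug, at (202,88) in the left view and (515,160) in the right. The wheel is still wound and the gripper is clear, so I'll hand it in.

```bash
python3 -c "
from station import ctrl
print(ctrl.finish_job())"
```

```text
the job is handed in; nothing more can be done
None
```

The job is handed in: the red pin stands fully home in the lock hole at a wheel angle of about 0.76 rad, the gripper is clear, and in the last pictures the pin alone was keeping the wheel wound (about 15 s used).

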